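# Uncover the plate box and tap the test plates flush

## Task

Lift the lid off the plate box by its knob and set it down, without dropping it, knob up in the middle of the blue mat. Then tap the stack of four brittle plates, without hard blows, fully home against the box's end stop, and after that fully home against its side stop, until the plates' edges are flush and square on all sides; leave the stack flat in the box in that corner, and leave the jars in the steel tray alone.

Things in the scene. Friction and masses are not known exactly. Their poses are not given: they have to be found in the camera images.
- box: grey open box fixed to the bench, 220 x 185 x 50 mm outside, walls and floor 5 mm. Origin: centre of its underside; x along the 220 mm side away from the robot, y to the left. A fixed 68 x 58 mm pedestal, 8 mm high, centred at box (22, 26) mm, carries the plates (underside 13 mm above the bench, edges overhanging). Stops inside its +x and +y walls; 45 mm free beside the plates on -x and -y.
- end_stop: stop inside the box's +x wall: aluminium bracket with an upright orange face in front of it, 100 mm wide about the box's y = 0, top 39 mm above the bench, looking to the box's -x. Origin: on the inner wall surface (box x = 105 mm), floor level, axes as the box's. The face's front is 16 to 28 mm in front of this origin, clamped firmly, at a setting not measured here.
- side_stop: stop inside the box's +y wall, likewise: orange face 100 mm wide along the box's x, centred at box x = 28 mm, looking to the box's -y. Origin: on the inner wall surface (box y = 87.5 mm), floor level, axes as the box's. The face's front is 16 to 28 mm in front of this origin, clamped firmly, at a setting not measured here.
- lid: loose white lid lying on the box's rim, 224 x 189 mm and 6 mm thick, with a 6 mm deep locating lip beneath (3 mm play in the box) and a knob on top, 0.25 to 0.42 kg. Origin: centre of the lip's underside, 44 mm above the bench when closed; z up, x and y along the box's.
- lid_knob (a point): middle of the black knob's round head (36 mm diameter, 24 mm high, upright), 38 mm above the lid's origin; the lid's upper surface is 26 mm below this point.
- mat: blue mat fixed on the bench, 260 x 225 x 3 mm; origin at the centre of its underside, x along its 260 mm side. On the left or the right of the box.
- steel_tray: shallow steel tray fixed on the bench on the other side of the box from the mat, 240 x 190 x 25 mm, with two jars in it; a bystander. Origin: centre of its underside.
- jar_a: red-capped sample jar, 60 mm diameter, 65 mm high, loose in the steel tray; origin at the centre of its base. Leave alone.
- jar_b: yellow-capped sample jar, 60 mm diameter, 65 mm high, loose in the steel tray; origin at the centre of its base. Leave alone.
- plate0: ceramic test plate number 1 of 4 in the stack, counted from below (white), 110 x 80 x 6 mm, 0.125 kg, brittle. Origin: centre of its underside, 13 mm above the bench; x along the 110 mm side and, within a few degrees, the box's x. Starts 4 to 31 mm short of each stop, out of line with the others; the whole stack slides at about 2 to 4 N.
- plate1: ceramic test plate number 2 of 4 in the stack, counted from below (blue), 110 x 80 x 6 mm, 0.125 kg, brittle. Origin: centre of its underside, 19 mm above the bench; x along the 110 mm side and, within a few degrees, the box's x. Starts 4 to 31 mm short of each stop, out of line with the others; the whole stack slides at about 2 to 4 N.
- plate2: ceramic test plate number 3 of 4 in the stack, counted from below (white), 110 x 80 x 6 mm, 0.125 kg, brittle. Origin: centre of its underside, 25 mm above the bench; x along the 110 mm side and, within a few degrees, the box's x. Starts 4 to 31 mm short of each stop, out of line with the others; the whole stack slides at about 2 to 4 N.
- plate3: ceramic test plate number 4 of 4 in the stack, counted from below (blue), 110 x 80 x 6 mm, 0.125 kg, brittle. Origin: centre of its underside, 31 mm above the bench; x along the 110 mm side and, within a few degrees, the box's x. Starts 4 to 31 mm short of each stop, out of line with the others; the whole stack slides at about 2 to 4 N.

How it is judged (in metres and radians):
On the way, in this order (a step that is already met when the one before it is completed fails the run):
1. the lid lies knob up on the blue mat, let go (horizontal distance between lid and mat below 0.06 m and height (world z) of lid below 0.012 m and angle between lid's own z axis and vertical below 0.06 rad and contact force between the fingers and lid below 0.1 N), for 0.2 s.
2. the stack has been pressed home against the end stop, with the four plates' short edges (facing the box's -x and +x sides) flush (contact force between end_stop and anything else above 3 N and x of plate1 in the frame of plate0 between -0.0025 and 0.0025 m and x of plate2 in the frame of plate0 between -0.0025 and 0.0025 m and x of plate3 in the frame of plate0 between -0.0025 and 0.0025 m), for 0.01 s.
3. the stack has been pressed home against the side stop (and not at the same moment against the end stop), with the four plates' long edges flush (contact force between side_stop and anything else above 3 N and contact force between end_stop and anything else below 3 N and y of plate1 in the frame of plate0 between -0.0025 and 0.0025 m and y of plate2 in the frame of plate0 between -0.0025 and 0.0025 m and y of plate3 in the frame of plate0 between -0.0025 and 0.0025 m), for 0.01 s.
At the end, for the whole second after the job is handed in: Lid at rest, knob up, centre within 60 mm of the mat's. Plates flat and at rest, stacked in the box: centres within 2.5 mm of the lowest plate's along either edge, each square with the box within 0.025 rad and no more than 3 mm farther from the walls than the stops' settings allow (horizontal distance between lid and mat below 0.06 m and height (world z) of lid below 0.012 m and angle between lid's own z axis and vertical below 0.06 rad and x of plate1 in the frame of plate0 between -0.0025 and 0.0025 m and x of plate2 in the frame of plate0 between -0.0025 and 0.0025 m and x of plate3 in the frame of plate0 between -0.0025 and 0.0025 m and y of plate1 in the frame of plate0 between -0.0025 and 0.0025 m and y of plate2 in the frame of plate0 between -0.0025 and 0.0025 m and y of plate3 in the frame of plate0 between -0.0025 and 0.0025 m and angle between the x axis of each of plate0, plate1, plate2, plate3 and the x axis of box, either way round below 0.025 rad and height (world z) of plate0 between 0.01 and 0.016 m and height (world z) of plate1 between 0.016 and 0.022 m and height (world z) of plate2 between 0.022 and 0.028 m and height (world z) of plate3 between 0.028 and 0.034 m and x of each of plate0, plate1, plate2, plate3 in the frame of box above 0.019 m and y of each of plate0, plate1, plate2, plate3 in the frame of box above 0.0165 m and linear speed of each of plate0, plate1, plate2, plate3, lid below 0.01 m/s); the robot touches nothing.
It fails at once if a plate pressed with more than 40 N (brittle) (contact force between any of the arm, the fingers and plate0 above 40 N or contact force between any of the arm, the fingers and plate1 above 40 N or contact force between any of the arm, the fingers and plate2 above 40 N or contact force between any of the arm, the fingers and plate3 above 40 N).
It fails at once if the lid dropped: it reaches the last 10 mm above the bench faster than 0.4 m/s (height (world z) of lid below 0.01 m and linear speed of lid above 0.4 m/s).
It fails at once if a jar shifted by more than 30 mm (distance of any of jar_a, jar_b from where it was at the start of the episode above 0.03 m).
It also fails if it takes over 72 s, if anything falls off the work surface, if the arm or the gripper's body presses on something with over 40 N, if the wrist force passes 120 N, or if a joint passes its speed limit or range.

## Robot

A 7-joint arm with a two-finger parallel gripper is mounted at the origin on the work surface. World frame = base frame: x ahead of the robot, y to its left, z up, the work surface at z = 0. Lengths are in m, angles in degrees, forces in N, time in s.
With the tool pointing down it reaches from about 0.425 to 0.8 m from the base axis. Payload 8.3 kg.
Tool frame: the origin (TCP) lies on the centre line of the jaws, within the pads' length; the fingertips stand ahead of it and the grasp point (between the pads) lies 2 mm behind it (tcp_to_tips is the z of the fingertips in the tool frame, in m); z points along the fingers, y is the line along which they close (so a half turn about z gives the same grasp; the last joint's range is limited). The gripper opens to 85 mm and grips with 20 to 120 N. Pads are 22 mm wide; open, the fingers measure 114 mm over their backs; the gripper's body (76 mm by 85 mm) begins 54 mm behind the grasp point. The pads swing forward as they close: fully open they stand 13 mm farther back than shut.
Start: joints at [59.708, 21.967, 0.94, 78.501, -0.361, 79.538, -2.664], TCP at [0.281, -0.558, 0.248] pointing down, gripper open.
Joint ranges: [-169.22, 169.22], [-14.56, 117.87], [-87.37, 89.26], [10.42, 133.3], [-82.24, 262.24], [0.94, 117.77], [-172.7, 172.7]. Speed limits (degrees/s): [136.94, 136.94, 172.46, 172.46, 180, 180, 180].

## Interface

Orientations are given as a 3x3 rotation matrix whose columns are the frame's x, y, z axes.
In Python, from cell import * gives the robot as it stands.
- The arm moves only by the tool apply_moves, never from a script. Its argument "moves" is a list that holds one entry, the list of rows, each a list of 5 numbers: the closure, from 0 (fully open) to 1 (shut), then the shift along the tool's x, y, z in m, then the turn about the tool's z in rad. A call has 1 to 5 rows; each row shifts and turns the commanded pose from where the row before left it, along the tool's axes as they then stand; what a row does not reach is not made up. A row lasts 1/8 s, in which the tool goes at most 62.5 mm and 10.7 degrees, less where a joint would pass 70% of its speed; a pose out of reach is approached as far as the arm can. A call is refused whole if a number of a shift passes 0.0625 or a number of a turn 0.188, either way. A call with a gripper value outside its range is refused whole. The fingers move at their own pace and stop on an object; the grip force is fixed at half the most. Time passes only in rows, so rows that do not move let the fingers close. It gives the time, the measured TCP pose, the force, the opening and the grip force at its end, in the units of the state.
- observe(): the state, without advancing time (a new reading comes with each control period).
- camera(name): name is "scene" or "top" or "wrist"; returns the picture (420x560x3 uint8, blue, green, red); there is no depth.
- camera_params(name): a dict with "K" (3x3 intrinsics, pixels), "R" (3x3) and "t" (3): a world point X has camera coordinates R X + t. Camera axes: x right, y down, z forward; pixel columns grow to the right and rows downward; lengths in m; the calibration is good to about 2 mm. A picture is of the moment at which its call begins: read the wrist's pose just before it. camera_params takes no time and is no camera call; for the wrist camera it gives the pose at the moment of the call.
- hand_in(): hands the job in; it is judged then, once.
Trained networks look in the newest picture that a camera, given by its name, has taken for a name from the list of things; names that differ only in an ending like _2 or _b are one class to them, and where a whole thing is asked for, a point or a joint stands for the part that bears it (a point fixed in the world has none). Each returns a list of dicts, best first, with "score" (0 to 1); they miss things now and then, are a little off and sometimes report something else, mostly with a low value. They report only what shows in the picture. A call takes as long as a camera call.
- find_in(camera, name): "point" ([x, y, z] in m, in world coordinates, good to about 4 mm: the middle of the surface that is visible of it).
- place_of(camera, name): "point" ([x, y, z] in m, in world coordinates, good to about 4 mm: a listed point, or the origin of a listed thing).
The state is a dict: "time": time; "q": joint angles; "dq": joint speeds; "effort": joint torques, N m; "eef_pos": TCP position; "ee_rot": TCP orientation; "force": force on the tool from outside, world axes, zero at the start; "moment": the same for the moment, N m; "gripper_width": finger opening in m; "grasp_force": force on a finger pad.
Only numpy, scipy, OpenCV 4.12 (cv2) and the standard library are available. Lean on these libraries where they do the work, as an engineer would, in place of code of your own. Each camera call takes 0.05 s, during which the arm holds its last target. There are 200 camera calls.

## Working session

There is one attempt and no reset: what is moved stays moved. The work goes in short steps, Python scripts to look and compute and a tool call to move; the robot and the scene stay as the last step left them, time stands still between calls to the robot, and variables do not carry over. Pictures are saved under pics/ and viewed, at most 10 in all, crops included, and the job is handed in when it is done.

Besides the shell and the picture viewer there is one more tool, called after "Request:" as name(argument=value, ...) on one line, values as JSON. apply_moves: Moves the arm, as the interface text tells. Its arguments: {"type":"object","properties":{"moves":{"type":"array"}},"required":["moves"]}

```bash
ls; mkdir -p pics
python3 - <<'E'
from cell import *
import cv2,numpy as np
np.set_printoptions(precision=4,suppress=True)
s=observe();print(s['time'],s['eef_pos'],s['ee_rot'],s['gripper_width'],s['force'])
im=camera("top");cv2.imwrite("pics/a_top.png",im)
im=camera("scene");cv2.imwrite("pics/a_scene.png",im)
for c in("top","scene"):
  for n in("box","lid","lid_knob","mat","steel_tray"):
    print(c,n,[(np.round(d['point'],4),round(d['score'],2)) for d in place_of(c,n)[:2]])
E
```

```text
pics
0.0 [ 0.2805 -0.558   0.2473] [[ 0.8934  0.4492 -0.0009]
 [ 0.4492 -0.8934  0.0018]
 [-0.     -0.002  -1.    ]] 0.08522216141537349 [ 0.1488 -0.0597 -0.4499]
top box []
top lid [(array([ 0.5979, -0.0003,  0.0437]), 0.67)]
top lid_knob [(array([ 0.6004, -0.0017,  0.083 ]), 0.7)]
top mat [(array([ 0.5305,  0.3224, -0.0005]), 0.7)]
top steel_tray []
scene box []
scene lid [(array([ 0.593 , -0.0006,  0.0469]), 0.79), (array([ 0.5354,  0.3228, -0.0022]), 0.26)]
scene lid_knob [(array([ 0.6031, -0.0046,  0.0833]), 0.95), (array([ 0.5903, -0.2865,  0.0019]), 0.58)]
scene mat [(array([0.5371, 0.3212, 0.0008]), 0.89)]
scene steel_tray [(array([ 0.5151, -0.3093, -0.0009]), 0.56)]
```

View pics/a_top.png

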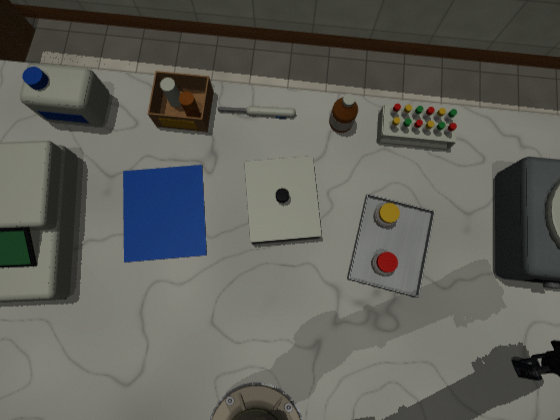

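```bash
cat > h.py <<'E'
from cell import *
import cv2,numpy as np
np.set_printoptions(precision=4,suppress=True)
def back(cam,uv,z,P=None):
    "pixels -> world points on the plane of height z"
    P=P or camera_params(cam);K,R,t=[np.array(P[k]) for k in("K","R","t")]
    uv=np.atleast_2d(np.array(uv,float));d=(np.linalg.inv(K)@np.c_[uv,np.ones(len(uv))].T).T@R
    c=-R.T@t;return c+d*((z-c[2])/d[:,2])[:,None]
def to(p,yaw=None):
    "shift in tool axes to world TCP p, and turn to yaw of tool x (rad)"
    s=observe();M=np.array(s['ee_rot']);d=M.T@(np.array(p)-s['eef_pos'])
    y=np.arctan2(M[1,0],M[0,0]);print("tool shift",d,"turn",None if yaw is None else -(yaw-y),"yaw",y)
E
python3 - <<'E'
from h import *
P=camera_params("top");print(P)
E
```

```text
{'K': array([[428.6088,   0.    , 278.4182],
       [  0.    , 428.6088, 204.1356],
       [  0.    ,   0.    ,   1.    ]]), 'R': array([[ 0.1049, -0.9945,  0.0059],
       [-0.9705, -0.1036, -0.2176],
       [ 0.217 ,  0.0171, -0.976 ]]), 't': array([-0.0575,  0.5757,  1.0738])}
```

The lid shows at about (283,199) with its knob at (282,196), the blue mat on the left around (165,213), and the tray with its jars on the right.

Run:
```python
from h import *
import cell
print([n for n in dir(cell) if n[0]!='_'], getattr(cell,'tcp_to_tips',None))
im=cv2.imread("pics/a_top.png")
h=cv2.cvtColor(im,cv2.COLOR_BGR2HSV)
m=((h[...,0]>100)&(h[...,0]<130)&(h[...,1]>150)).astype(np.uint8);m[:140]=0;m[:,:100]=0
c=max(cv2.findContours(m,0,2)[0],key=cv2.contourArea);q=cv2.approxPolyDP(c,8,True)[:,0]
w=back("top",q,0.003);print(q.tolist(),w,w.mean(0))
# lid corners refined by subpixel
g=cv2.cvtColor(im,cv2.COLOR_BGR2GRAY)
cs=np.float32([[246,161],[314,156],[321,236],[252,242]]).reshape(-1,1,2)
r=cv2.cornerSubPix(g,cs.copy(),(4,4),(-1,-1),(3,50,.01))[:,0];print(r)
for pts in(cs[:,0],r):
  w=back("top",pts,.056);print(w,w.mean(0))
  for a,b in((3,0),(2,1)): d=w[b]-w[a];print("yaw",np.degrees(np.arctan2(d[1],d[0])),np.linalg.norm(d))
  for a,b in((1,0),(2,3)): d=w[b]-w[a];print("yaw",np.degrees(np.arctan2(d[1],d[0]))-90,np.linalg.norm(d))
to([0.601,-0.002,0.25])
```

```text
['PlanningError', 'camera', 'camera_params', 'find_in', 'hand_in', 'observe', 'place_of', 'tcp_to_tips'] 0.017
[[201, 165], [123, 172], [124, 261], [205, 254]] [[0.6823 0.2363 0.003 ]
 [0.6381 0.4533 0.003 ]
 [0.3904 0.4045 0.003 ]
 [0.4323 0.1889 0.003 ]] [0.5358 0.3207 0.003 ]
[[244.458  161.6698]
 [314.     156.    ]
 [322.5311 238.836 ]
 [250.4474 242.1901]]
[[ 0.6909  0.1044  0.056 ]
 [ 0.7251 -0.0792  0.056 ]
 [ 0.5067 -0.1167  0.056 ]
 [ 0.4718  0.0618  0.056 ]] [ 0.5986 -0.0074  0.056 ]
yaw 10.999401953947848 0.2231597735280225
yaw 9.75344831585288 0.22152389353467225
yaw 10.545986711861389 0.18670454491068297
yaw 11.065797442586359 0.18188194344130856
[[ 0.6885  0.1083  0.056 ]
 [ 0.7251 -0.0792  0.056 ]
 [ 0.4997 -0.1213  0.056 ]
 [ 0.4709  0.0658  0.056 ]] [ 0.596  -0.0066  0.056 ]
yaw 11.062043898967758 0.22175388398399293
yaw 10.594125889814762 0.229286339189178
yaw 11.022745435493476 0.19102750101553354
yaw 8.744327250062554 0.1893098290524846
tool shift [ 0.536  -0.3532 -0.0017] turn None yaw 0.46584841735642973
```

Run:
```python
import cv2
im=cv2.imread("pics/a_scene.png");cv2.imwrite("pics/b.png",im)
```

```text
(no output)
```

View pics/b.png

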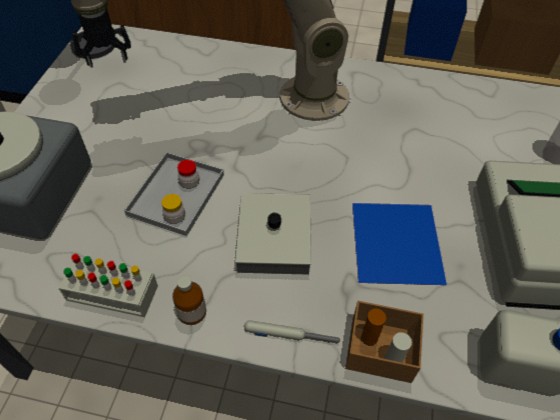

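The scene view agrees: lid closed on the box at (273,233), mat at (397,243), and the jars well clear of my path. Box yaw is about 10.6°. Moving above the knob.

Request:
apply_moves(moves=[[[0, 0.049, -0.032, 0, 0], [0, 0.049, -0.032, 0, 0], [0, 0.049, -0.032, 0, 0], [0, 0.049, -0.032, 0, 0], [0, 0.049, -0.032, 0, 0]]])

```text
time: 1.23
eef_pos: [0.4285, -0.3037, 0.2487]
ee_rot: [[0.893, 0.449, 0.001], [0.449, -0.893, -0.0], [0.0, 0.001, -1.0]]
force: [0.6, -0.4, -0.6]
gripper_width: 0.0854
grasp_force: 0.0
```

Request:
apply_moves(moves=[[[0, 0.049, -0.032, 0, 0], [0, 0.049, -0.032, 0, 0], [0, 0.049, -0.032, 0, 0], [0, 0.049, -0.032, 0, 0], [0, 0.049, -0.032, 0, 0]]])

```text
time: 1.85
eef_pos: [0.5756, -0.0509, 0.2487]
ee_rot: [[0.894, 0.449, 0.001], [0.449, -0.894, -0.0], [0.001, 0.001, -1.0]]
force: [0.3, -0.5, 0.0]
gripper_width: 0.0856
grasp_force: 0.0
```

Request:
apply_moves(moves=[[[0, 0, 0, 0, 0.14], [0, 0, 0, 0, 0.14], [0, 0, 0, 0, 0]]])

```text
time: 2.22
eef_pos: [0.5749, -0.0523, 0.2484]
ee_rot: [[0.983, 0.186, 0.0], [0.186, -0.983, -0.0], [0.0, 0.0, -1.0]]
force: [0.4, 0.6, -0.1]
gripper_width: 0.0855
grasp_force: 0.0
```

Run:
```python
from h import *
to([0.601,-0.003,0.13],np.radians(10.6))
camera("wrist");print(place_of("wrist","lid_knob")[:2])
to([0.601,-0.003,0.08],np.radians(10.6));print(observe()['force'],observe()['time'])
```

```text
tool shift [ 0.0348 -0.0436  0.1184] turn 0.0017988565401017287 yaw 0.18680375725150067
[{'point': [0.5981, -0.0017, 0.0837], 'score': 0.86}]
tool shift [ 0.0351 -0.0437  0.1684] turn 0.003880730394109161 yaw 0.1888856311055081
[-0.0049 -0.0734  0.1512] 2.325
```

Request:
apply_moves(moves=[[[0, 0.034, -0.044, 0, 0], [0, 0, 0, 0.055, 0], [0, 0, 0, 0.055, 0], [0, 0, 0, 0.04, 0], [0, 0, 0, 0.018, 0]]])

```text
time: 2.95
eef_pos: [0.5987, -0.0032, 0.0779]
ee_rot: [[0.982, 0.186, -0.004], [0.186, -0.982, 0.0], [-0.003, -0.001, -1.0]]
force: [0.2, 0.3, 0.9]
gripper_width: 0.0854
grasp_force: 0.0
```

Request:
apply_moves(moves=[[[1, 0, 0, 0, 0], [1, 0, 0, 0, 0], [1, 0, 0, 0, 0], [1, 0, 0, 0, 0], [1, 0, 0, 0, 0]]])

```text
time: 3.58
eef_pos: [0.6016, -0.0027, 0.0827]
ee_rot: [[0.983, 0.185, 0.004], [0.185, -0.983, 0.0], [0.004, 0.001, -1.0]]
force: [-0.3, 0.6, 6.3]
gripper_width: 0.0346
grasp_force: 59.7
```

Run:
```python
from h import *
s=observe();print(s['eef_pos'],s['gripper_width'],s['grasp_force'],s['force'])
```

```text
[ 0.6016 -0.0027  0.0827] 0.03455840535784146 59.71604526042938 [-0.298   0.613   6.3321]
```

Request:
apply_moves(moves=[[[1, 0, 0, -0.01, 0], [1, 0, 0, -0.02, 0], [1, 0, 0, -0.03, 0], [1, 0, 0, -0.03, 0], [1, 0, 0, 0, 0]]])

```text
time: 4.2
eef_pos: [0.6017, -0.0027, 0.1737]
ee_rot: [[0.983, 0.185, 0.006], [0.185, -0.983, 0.0], [0.006, 0.001, -1.0]]
force: [0.5, 0.4, -2.3]
gripper_width: 0.0346
grasp_force: 59.9
```

Request:
apply_moves(moves=[[[1, 0, -0.02, 0, 0], [1, 0, -0.045, 0, 0], [1, -0.004, -0.05, 0, 0], [1, 0, -0.05, 0, 0], [1, 0, -0.05, 0, 0]]])

```text
time: 4.82
eef_pos: [0.5542, 0.2104, 0.1688]
ee_rot: [[0.983, 0.186, -0.003], [0.186, -0.983, -0.0], [-0.003, -0.0, -1.0]]
force: [0.9, -0.2, -2.4]
gripper_width: 0.0345
grasp_force: 60.1
```

Request:
apply_moves(moves=[[[1, 0, -0.05, 0, 0], [1, 0, -0.045, 0, 0], [1, 0, -0.02, 0, 0], [1, 0, 0, 0, 0]]])

```text
time: 5.32
eef_pos: [0.533, 0.3232, 0.169]
ee_rot: [[0.982, 0.189, -0.003], [0.189, -0.982, 0.0], [-0.003, -0.0, -1.0]]
force: [1.4, -0.6, -2.5]
gripper_width: 0.0343
grasp_force: 60.2
```

Run:
```python
from h import *
im=camera("scene");cv2.imwrite("pics/c.png",im)
for n in("lid","lid_knob","mat"):print(n,place_of("scene",n)[:1])
to([0.536,0.321,0.042]);s=observe();print(s['time'],s['force'],s['moment'],s['gripper_width'],s['eef_pos'])
```

```text
lid [{'point': [0.5285, 0.3272, 0.1339], 'score': 0.67}]
lid_knob [{'point': [0.5355, 0.3195, 0.1696], 'score': 0.88}]
mat [{'point': [0.5382, 0.3225, -0.0008], 'score': 0.97}]
tool shift [ 0.0006 -0.0023  0.1279] turn None yaw 0.1832830824161357
5.525 [ 0.0164 -0.8238 -2.1897] [-0.0169  0.0002 -0.0108] 0.03439274325002259 [0.5358 0.3188 0.1699]
```

View pics/c.png

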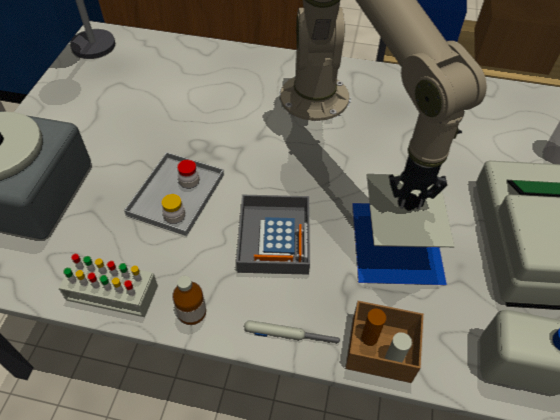

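The lid hangs level above the mat, and the open box shows the plates at (275,235) with the orange stops at (300,240) and (273,258). Lowering.

Request:
apply_moves(moves=[[[1, 0, 0, 0.035, 0], [1, 0, 0, 0.04, 0], [1, 0, 0, 0.03, 0], [1, 0, 0, 0.012, 0], [1, 0, 0, 0.004, 0]]])

```text
time: 6.15
eef_pos: [0.5357, 0.32, 0.0493]
ee_rot: [[0.983, 0.184, 0.0], [0.184, -0.983, -0.0], [-0.0, 0.0, -1.0]]
force: [0.1, -0.5, -2.1]
gripper_width: 0.0342
grasp_force: 60.2
```

Request:
apply_moves(moves=[[[1, 0, 0, 0.003, 0], [1, 0, 0, 0.003, 0], [1, 0, 0, 0.0, 0]]])

```text
time: 6.52
eef_pos: [0.5353, 0.3209, 0.0438]
ee_rot: [[0.983, 0.185, 0.001], [0.185, -0.983, 0.0], [0.001, -0.0, -1.0]]
force: [-0.5, -0.2, -3.2]
gripper_width: 0.0343
grasp_force: 60.2
```

Request:
apply_moves(moves=[[[1, 0, 0, 0.002, 0], [1, 0, 0, 0.0015, 0], [1, 0, 0, 0, 0]]])

```text
time: 6.9
eef_pos: [0.5355, 0.321, 0.0417]
ee_rot: [[0.983, 0.185, 0.001], [0.185, -0.983, 0.0], [0.001, -0.0, -1.0]]
force: [-5.6, -3.3, 10.9]
gripper_width: 0.0344
grasp_force: 61.7
```

Contact: the lid is down. Release, rise and return over the box to look.

Request:
apply_moves(moves=[[[0, 0, 0, 0, 0], [0, 0, 0, 0, 0], [0, 0, 0, 0, 0], [0, 0, 0, -0.02, 0], [0, 0, 0, -0.05, 0]]])

```text
time: 7.52
eef_pos: [0.5339, 0.3198, 0.1092]
ee_rot: [[0.983, 0.185, -0.004], [0.185, -0.983, -0.002], [-0.004, 0.001, -1.0]]
force: [1.3, 0.2, -0.1]
gripper_width: 0.0856
grasp_force: 0.0
```

Request:
apply_moves(moves=[[[0, 0, 0, -0.06, 0], [0, 0, 0, -0.06, 0], [0, 0, 0.06, -0.01, 0], [0, 0, 0.06, -0.01, 0], [0, 0, 0.06, -0.01, 0]]])

```text
time: 8.15
eef_pos: [0.5685, 0.1423, 0.2621]
ee_rot: [[0.983, 0.185, 0.002], [0.185, -0.983, 0.001], [0.002, -0.0, -1.0]]
force: [0.9, 0.1, -0.4]
gripper_width: 0.0853
grasp_force: 0.0
```

Request:
apply_moves(moves=[[[1, 0, 0.06, 0, 0], [1, -0.05, 0.03, 0, 0], [1, 0, 0, 0, 0], [1, 0, 0, 0, 0]]])

```text
time: 8.65
eef_pos: [0.5362, 0.0468, 0.2614]
ee_rot: [[0.983, 0.185, 0.003], [0.185, -0.983, 0.001], [0.003, -0.0, -1.0]]
force: [0.0, -0.2, 0.0]
gripper_width: 0.0121
grasp_force: 0.0
```

Run:
```python
from h import *
import json
s=observe();print(s['eef_pos'],s['gripper_width'],s['time'])
P=camera_params("wrist");im=camera("wrist");cv2.imwrite("pics/d.png",im)
np.save("d.npy",{k:np.array(v) for k,v in P.items()},allow_pickle=True)
for n in("box","end_stop","side_stop","plate3","plate0"):print(n,[(np.round(d['point'],4),d['score']) for d in place_of("wrist",n)[:4]])
camera("top")
for n in("box","lid","mat","end_stop","side_stop"):print(n,[(np.round(d['point'],4),d['score']) for d in place_of("top",n)[:2]])
print(P['R'],P['t'])
```

```text
[0.5362 0.0468 0.2614] 0.012126887299678155 8.65
box []
end_stop [(array([0.7057, 0.0181, 0.0038]), 0.97)]
side_stop [(array([0.6089, 0.089 , 0.013 ]), 0.87)]
plate3 [(array([0.604 , 0.0138, 0.0305]), 0.77)]
plate0 [(array([0.604 , 0.0138, 0.0305]), 0.77)]
box [(array([0.5961, 0.0006, 0.0021]), 0.61)]
lid []
mat []
end_stop [(array([0.6123, 0.002 , 0.0238]), 0.54), (array([0.6996, 0.0203, 0.0047]), 0.45)]
side_stop []
[[ 0.1852 -0.9827  0.0001]
 [-0.9433 -0.1777  0.2803]
 [-0.2754 -0.052  -0.9599]] [-0.0538  0.4749  0.5423]
```

View pics/d.png

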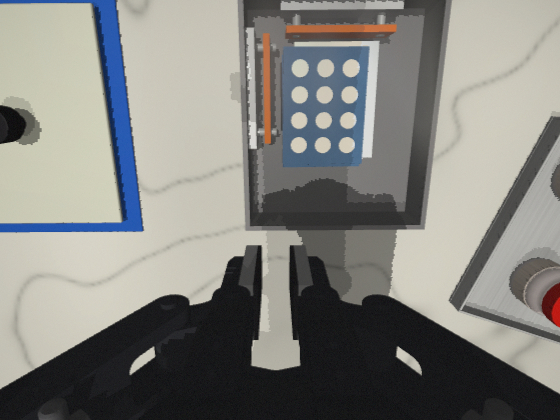

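The lid lies on the mat (left). The plates are at (283–366, 46–166), with the lower ones sticking out to the right. The end stop's face is at row ~33 and the side stop's at column ~271. Now the geometry in box coordinates.

```bash
python3 - <<'E'
from h import *
P=np.load("d.npy",allow_pickle=True).item()
a=np.radians(10.6)
L=back("wrist",[[247,229],[424,229],[256,30],[435,100]],.05,P)
print(L)
# outer near corners: midpoint + 110mm along x
v=L[0]-L[1];a=np.arctan2(v[1],v[0])-np.pi/2;print("yaw",np.degrees(a),np.linalg.norm(v))
a=np.radians(10.7)
o=(L[0]+L[1])[:2]/2+0.11*np.array([np.cos(a),np.sin(a)]);print("box",o)
Ri=np.array([[np.cos(a),np.sin(a)],[-np.sin(a),np.cos(a)]])
f=lambda uv,z:(Ri@(back("wrist",uv,z,P)[:,:2]-o).T).T
print("plate3",f([[283,46],[369,47],[364,166],[282,165]],.037))
print("white",f([[379,41],[373,157]],.025))
print("endface front edge",f([[287,32],[396,32]],.039)); print("side",f([[271,34],[271,144]],.039))
np.set_printoptions(precision=1);print(observe()['q'])
E
python3 - <<'E'
import cv2
im=cv2.imread("pics/d.png")[0:240,230:450];cv2.imwrite("pics/d2.png",cv2.resize(im,None,fx=2.5,fy=2.5,interpolation=2))
E
```

```text
[[ 0.475   0.0645  0.05  ]
 [ 0.5089 -0.1152  0.05  ]
 [ 0.6614  0.0872  0.05  ]
 [ 0.6338 -0.0865  0.05  ]]
yaw 10.669894569035263 0.18283171477757926
box [ 0.6    -0.0049]
plate3 [[ 0.0661  0.055 ]
 [ 0.0652 -0.0248]
 [-0.0466 -0.0281]
 [-0.0455  0.0553]]
white [[ 0.0721 -0.037 ]
 [-0.0393 -0.0399]]
endface front edge [[ 0.0776  0.0514]
 [ 0.0776 -0.048 ]]
side [[ 0.076   0.066 ]
 [-0.024   0.0664]]
[  9.4  12.1 -20.8  90.5   4.4  78.2 -91.2]
```

View pics/d2.png

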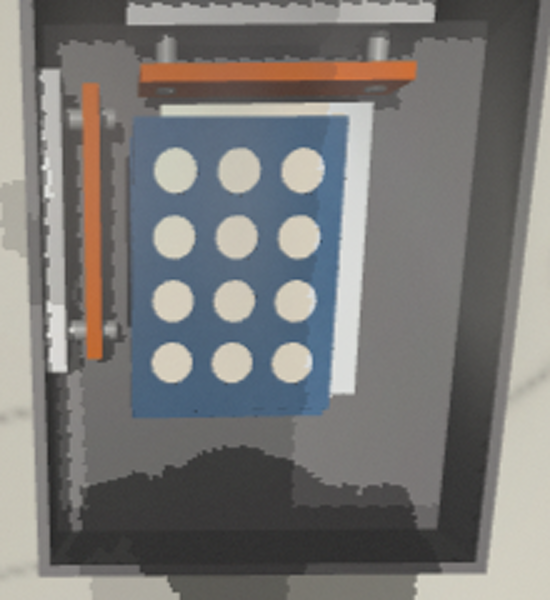

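Request:
apply_moves(moves=[[[0.65, -0.032, 0.053, 0, 0], [0.65, 0, 0, 0.06, 0], [0.65, 0, 0, 0.06, 0], [0.65, 0, 0, 0.04, 0], [0.65, 0, 0, 0, 0]]])

```text
time: 9.88
eef_pos: [0.5119, -0.0119, 0.0971]
ee_rot: [[0.983, 0.185, -0.007], [0.185, -0.983, 0.0], [-0.006, -0.002, -1.0]]
force: [0.1, -0.4, 0.4]
gripper_width: 0.0298
grasp_force: 0.0
```

```bash
cat >> h.py <<'E'
A=np.radians(10.65);O=np.array([.600,-.005])
Ri=np.array([[np.cos(A),np.sin(A)],[-np.sin(A),np.cos(A)]])
def tobox(b,z,yaw=0):
    "tool shift to box xy b at height z, tool yaw in the box frame"
    s=observe();print("now in box",Ri@(np.array(s['eef_pos'])[:2]-O),"z",s['eef_pos'][2],"w",s['gripper_width'],"F",s['force'],"Fbox",Ri@np.array(s['force'])[:2],"t",s['time'])
    p=O+Ri.T@np.array(b);to([*p,z],A+yaw)
E
python3 - <<'E'
from h import *
tobox([-.085,.010],.026)
camera("wrist")
for n in("end_stop","side_stop","plate3"):print(n,[(np.round(Ri@(d['point'][:2]-O),4),d['point'][2],d['score']) for d in place_of("wrist",n)[:4]])
E
```

```text
now in box [-0.0879  0.0095] z 0.09709923868084207 w 0.029823006110659717 F [ 0.0534 -0.4089  0.3704] Fbox [-0.0231 -0.4117] t 9.875
tool shift [ 0.0033 -0.0004  0.0711] turn 5.7490779771102174e-05 yaw 0.1859350561171672
end_stop []
side_stop [(array([0.0233, 0.0899]), 0.0085, 0.66)]
plate3 [(array([0.0144, 0.015 ]), 0.0307, 0.66)]
```

Request:
apply_moves(moves=[[[0.65, 0.002, 0, 0.03, 0], [0.65, 0, 0, 0.02, 0], [0.65, 0, 0, 0.012, 0], [0.65, 0, 0, 0.008, 0], [0.65, 0, 0, 0, 0]]])

```text
time: 10.7
eef_pos: [0.5165, -0.0115, 0.0301]
ee_rot: [[0.983, 0.185, 0.0], [0.185, -0.983, 0.0], [0.0, 0.0, -1.0]]
force: [-0.4, 0.0, 0.1]
gripper_width: 0.03
grasp_force: 0.0
```

Run:
```python
from h import *
tobox([-.085,.010],.026)
im=camera("scene");cv2.imwrite("pics/e.png",cv2.resize(im[170:300,210:340],None,fx=4,fy=4,interpolation=2))
```

```text
now in box [-0.0833  0.0091] z 0.0300872713614578 w 0.03002135701831321 F [-0.397   0.0014  0.1248] Fbox [-0.3899  0.0748] t 10.7
tool shift [-0.0017 -0.0009  0.0041] turn -1.979620180181385e-05 yaw 0.1858577691355943
```

View pics/e.png

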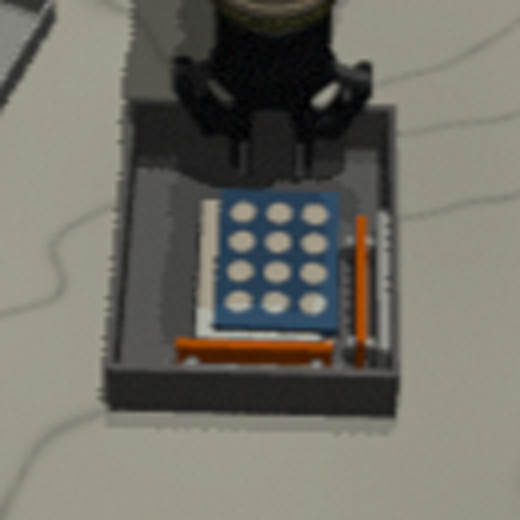

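The fingers stand in the free gap behind the stack (the pads at (240–300,160) in the crop), clear of everything. Lowering a little more and pushing toward the end stop.

Request:
apply_moves(moves=[[[0.65, 0, 0, 0.004, 0], [0.65, 0.004, 0, 0, 0], [0.65, 0.004, 0, 0, 0], [0.65, 0.004, 0, 0, 0], [0.65, 0.004, 0, 0, 0]]])

```text
time: 11.38
eef_pos: [0.5323, -0.0084, 0.0259]
ee_rot: [[0.983, 0.185, 0.0], [0.185, -0.983, 0.0], [0.0, -0.0, -1.0]]
force: [0.0, 0.3, 0.5]
gripper_width: 0.0302
grasp_force: 0.0
```

Request:
apply_moves(moves=[[[0.65, 0.004, 0, 0, 0], [0.65, 0.003, 0, 0, 0], [0.65, 0.003, 0, 0, 0], [0.65, 0.002, 0, 0, 0], [0.65, 0.002, 0, 0, 0]]])

```text
time: 12.0
eef_pos: [0.5452, -0.006, 0.0256]
ee_rot: [[0.983, 0.185, -0.001], [0.185, -0.983, -0.0], [-0.001, -0.0, -1.0]]
force: [-4.0, -0.7, 2.7]
gripper_width: 0.0299
grasp_force: 2.4
```

Run:
```python
from h import *
tobox([-.0435,.010],.026)
```

```text
now in box [-0.0541  0.0091] z 0.025639002064364508 w 0.0299425439559916 F [-3.9732 -0.7269  2.7492] Fbox [-4.0391  0.0199] t 12.0
tool shift [ 0.0106 -0.0009 -0.0004] turn -2.974169622774192e-05 yaw 0.18584782364116836
```

Request:
apply_moves(moves=[[[0.65, 0.002, 0, 0, 0], [0.65, 0.002, 0, 0, 0], [0.65, 0.002, 0, 0, 0], [0.65, 0.0015, 0, 0, 0], [0.65, 0.0015, 0, 0, 0]]])

```text
time: 12.62
eef_pos: [0.5533, -0.0047, 0.0255]
ee_rot: [[0.983, 0.184, -0.003], [0.184, -0.983, -0.001], [-0.003, 0.0, -1.0]]
force: [-6.8, -1.3, 4.7]
gripper_width: 0.03
grasp_force: 3.5
```

Request:
apply_moves(moves=[[[0.65, 0.001, 0, 0, 0], [0.65, 0.001, 0, 0, 0]]])

```text
time: 12.88
eef_pos: [0.5539, -0.0046, 0.0252]
ee_rot: [[0.983, 0.185, -0.006], [0.185, -0.983, -0.001], [-0.006, -0.0, -1.0]]
force: [-13.4, -2.0, 8.0]
gripper_width: 0.03
grasp_force: 6.7
```

Run:
```python
from h import *
tobox([-.0435,.010],.026)
```

```text
now in box [-0.0452  0.009 ] z 0.025165785758274786 w 0.03002829453939508 F [-13.3521  -1.9728   7.9947] Fbox [-13.4866   0.5288] t 12.875
tool shift [ 0.0017 -0.001  -0.0008] turn -0.00029486000401321433 yaw 0.1855827053333829
```

Request:
apply_moves(moves=[[[0.65, 0.001, 0, 0, 0], [0.65, 0, 0, 0, 0]]])

```text
time: 13.12
eef_pos: [0.554, -0.0045, 0.0249]
ee_rot: [[0.983, 0.185, -0.007], [0.185, -0.983, -0.001], [-0.007, -0.0, -1.0]]
force: [-14.3, -1.5, 9.4]
gripper_width: 0.0301
grasp_force: 7.4
```

Run:
```python
from h import *
tobox([-.0435,.010],.026)
im=camera("wrist");cv2.imwrite("pics/f.png",im)
P=camera_params("wrist");np.save("f.npy",{k:np.array(v) for k,v in P.items()},allow_pickle=True)
```

```text
now in box [-0.0451  0.009 ] z 0.02488883686243706 w 0.030141856388532295 F [-14.2553  -1.5359   9.3701] Fbox [-14.2936   1.1251] t 13.125
tool shift [ 0.0016 -0.001  -0.0011] turn -0.0002525872770188786 yaw 0.18562497806037723
```

View pics/f.png

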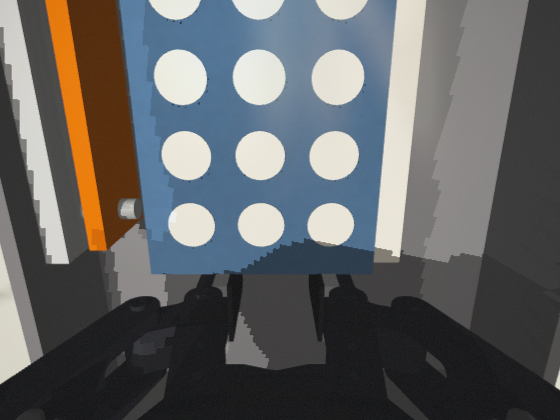

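Run:
```python
from h import *
P=np.load("f.npy",allow_pickle=True).item()
f=lambda uv,z:(Ri@(back("wrist",uv,z,P)[:,:2]-O).T).T
print("blue",f([[152,274],[373,273]],.037));
for z in(.019,.031):print("white",z,f([[376,262],[399,262]],z))
im=cv2.imread("pics/f.png");cv2.imwrite("pics/f2.png",cv2.resize(im[180:320,110:440],None,fx=2.4,fy=2.4,interpolation=2))
```

```text
blue [[-0.0336  0.0532]
 [-0.0332 -0.0268]]
white 0.019 [[-0.0379 -0.0332]
 [-0.038  -0.0428]]
white 0.031 [[-0.0319 -0.0294]
 [-0.0319 -0.0381]]
```

View pics/f2.png

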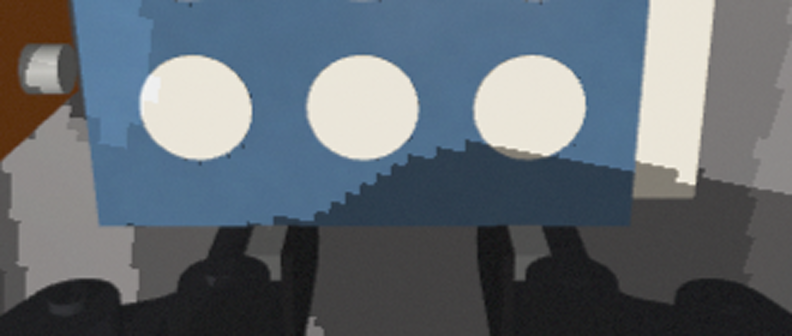

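The trailing edges are flush: blue at x = -33.4 mm and white at -31.9 mm, close to the predicted home of about -33 mm. The push read 14 N at standstill. Back off, rise and turn 90° for the side push.

Request:
apply_moves(moves=[[[0.65, -0.006, 0, 0, 0], [0.65, -0.012, 0, 0, 0], [0.65, 0, 0, -0.035, 0], [0.65, 0, 0, -0.045, 0], [0.65, 0.04, 0.037, 0, 0]]])

```text
time: 13.8
eef_pos: [0.5877, -0.0331, 0.1114]
ee_rot: [[0.982, 0.19, 0.008], [0.19, -0.982, 0.001], [0.008, 0.001, -1.0]]
force: [1.8, 0.9, 0.2]
gripper_width: 0.0301
grasp_force: 0.0
```

Request:
apply_moves(moves=[[[0.6, 0.04, 0.037, 0, 0], [0.6, 0, 0, 0, 0.175], [0.6, 0, 0, 0, 0.175], [0.6, 0, 0, 0, 0.175], [0.6, 0, 0, 0, 0.175]]])

```text
time: 14.42
eef_pos: [0.6321, -0.0651, 0.1059]
ee_rot: [[0.868, -0.497, 0.001], [-0.497, -0.868, 0.0], [0.001, -0.001, -1.0]]
force: [0.3, 0.2, -0.4]
gripper_width: 0.0342
grasp_force: 0.0
```

Request:
apply_moves(moves=[[[0.6, 0, 0, 0, 0.175], [0.6, 0, 0, 0, 0.175], [0.6, 0, 0, 0, 0.175], [0.6, 0, 0, 0, 0.175], [0.6, 0, 0, 0, 0.17]]])

```text
time: 15.05
eef_pos: [0.632, -0.065, 0.106]
ee_rot: [[0.18, -0.984, 0.001], [-0.984, -0.18, 0.0], [-0.0, -0.001, -1.0]]
force: [0.5, 0.1, 0.1]
gripper_width: 0.0339
grasp_force: 0.0
```

Request:
apply_moves(moves=[[[0.6, 0, 0, 0, 0]]])

```text
time: 15.18
eef_pos: [0.632, -0.065, 0.1059]
ee_rot: [[0.187, -0.982, 0.001], [-0.982, -0.187, -0.0], [0.0, -0.001, -1.0]]
force: [0.2, -0.1, -0.4]
gripper_width: 0.0342
grasp_force: 0.0
```

Run:
```python
from h import *
tobox([.022,-.066],.026,-np.pi/2);print(observe()['q'])
P=camera_params("top");im=camera("top");cv2.imwrite("pics/g.png",im)
for n in("lid","mat"):print(n,[(np.round(d['point'],4),d['score']) for d in place_of("top",n)[:2]])
```

```text
now in box [ 0.0204 -0.0649] z 0.10594865858190416 w 0.0342226177952388 F [ 0.1727 -0.1328 -0.4219] Fbox [ 0.1452 -0.1624] t 15.175
tool shift [ 0.0011 -0.0016  0.0799] turn 0.0018753188381830377 yaw -1.3830434426193174
[   1.6545   28.8425    1.8453   87.2554   -0.9878   63.8834 -165.5372]
lid [(array([0.5363, 0.3232, 0.0064]), 0.9), (array([0.7015, 0.019 , 0.005 ]), 0.28)]
mat []
```

Request:
apply_moves(moves=[[[0.6, 0, 0, 0.03, 0], [0.6, 0, 0, 0.025, 0], [0.6, 0, 0, 0.015, 0], [0.6, 0, 0, 0.01, 0], [0.6, 0, 0, 0, 0]]])

```text
time: 15.95
eef_pos: [0.6319, -0.065, 0.0255]
ee_rot: [[0.186, -0.983, -0.001], [-0.983, -0.186, 0.0], [-0.0, 0.001, -1.0]]
force: [-0.7, -0.3, -0.3]
gripper_width: 0.0342
grasp_force: 0.0
```

Request:
apply_moves(moves=[[[0.6, -0.004, 0, 0, 0], [0.6, -0.004, 0, 0, 0], [0.6, -0.003, 0, 0, 0], [0.6, -0.003, 0, 0, 0], [0.6, -0.002, 0, 0, 0]]])

```text
time: 16.58
eef_pos: [0.6291, -0.049, 0.0259]
ee_rot: [[0.186, -0.983, 0.0], [-0.983, -0.186, 0.0], [-0.0, -0.0, -1.0]]
force: [0.2, 0.1, 0.2]
gripper_width: 0.034
grasp_force: 0.0
```

Request:
apply_moves(moves=[[[0.6, -0.002, 0, 0, 0], [0.6, -0.002, 0, 0, 0], [0.6, -0.002, 0, 0, 0], [0.6, -0.002, 0, 0, 0], [0.6, -0.002, 0, 0, 0]]])

```text
time: 17.2
eef_pos: [0.6272, -0.0395, 0.0258]
ee_rot: [[0.185, -0.983, -0.0], [-0.983, -0.185, -0.0], [0.0, 0.0, -1.0]]
force: [-0.5, -4.3, 0.3]
gripper_width: 0.0341
grasp_force: 2.2
```

Run:
```python
from h import *
tobox([.022,-.025],.026,-np.pi/2)
```

```text
now in box [ 0.0204 -0.039 ] z 0.02581662200820336 w 0.034094953577404864 F [-0.5344 -4.2812  0.347 ] Fbox [-1.3164 -4.1087] t 17.2
tool shift [-0.014  -0.0016 -0.0002] turn 0.0006720434337810222 yaw -1.3842467180237195
```

Request:
apply_moves(moves=[[[0.6, -0.002, 0, 0, 0], [0.6, -0.002, 0, 0, 0], [0.6, -0.002, 0, 0, 0], [0.6, -0.002, 0, 0, 0], [0.6, -0.002, 0, 0, 0]]])

```text
time: 17.82
eef_pos: [0.6253, -0.0301, 0.0258]
ee_rot: [[0.185, -0.983, -0.0], [-0.983, -0.185, -0.001], [0.0, 0.0, -1.0]]
force: [-1.5, -3.9, 0.5]
gripper_width: 0.034
grasp_force: 2.4
```

Request:
apply_moves(moves=[[[0.6, -0.001, 0, 0, 0], [0.6, -0.001, 0, 0, 0], [0.6, -0.001, 0, 0, 0]]])

```text
time: 18.2
eef_pos: [0.6248, -0.0272, 0.0258]
ee_rot: [[0.185, -0.983, -0.0], [-0.983, -0.185, -0.001], [0.001, 0.0, -1.0]]
force: [-0.7, -5.1, 0.7]
gripper_width: 0.0339
grasp_force: 2.8
```

Run:
```python
from h import *
tobox([.022,-.025],.026,-np.pi/2)
```

```text
now in box [ 0.0203 -0.0264] z 0.02583307494623028 w 0.03386258863390476 F [-0.6577 -5.0596  0.6657] Fbox [-1.5814 -4.8509] t 18.2
tool shift [-0.0014 -0.0017 -0.0002] turn 0.0003734488842410677 yaw -1.3845453125732594
```

Request:
apply_moves(moves=[[[0.6, -0.001, 0, 0, 0], [0.6, -0.001, 0, 0, 0], [0.6, -0.001, 0, 0, 0]]])

```text
time: 18.58
eef_pos: [0.6243, -0.0248, 0.0259]
ee_rot: [[0.185, -0.983, 0.0], [-0.983, -0.185, -0.001], [0.001, 0.0, -1.0]]
force: [-0.4, -7.7, 1.1]
gripper_width: 0.0346
grasp_force: 3.7
```

Run:
```python
from h import *
tobox([.022,-.025],.026,-np.pi/2)
```

```text
now in box [ 0.0202 -0.0239] z 0.025854096604855797 w 0.034575968185872746 F [-0.3844 -7.7171  1.0553] Fbox [-1.8039 -7.5131] t 18.575
tool shift [ 0.0011 -0.0018 -0.0001] turn 1.2109037524687949e-05 yaw -1.3849066524199758
```

Request:
apply_moves(moves=[[[0.6, -0.001, 0, 0, 0], [0.6, -0.001, 0, 0, 0], [0.6, 0, 0, 0, 0]]])

```text
time: 18.95
eef_pos: [0.6239, -0.0241, 0.0258]
ee_rot: [[0.184, -0.983, 0.0], [-0.983, -0.184, -0.002], [0.002, 0.0, -1.0]]
force: [-0.4, -9.4, 0.6]
gripper_width: 0.0343
grasp_force: 4.4
```

Run:
```python
from h import *
tobox([.022,-.025],.026,-np.pi/2)
```

```text
now in box [ 0.02   -0.0232] z 0.025841458731701822 w 0.034296798074084034 F [-0.3809 -9.4067  0.6236] Fbox [-2.1128 -9.1743] t 18.95
tool shift [ 0.0018 -0.002  -0.0002] turn -0.0010861867609945897 yaw -1.386004948218495
```

Request:
apply_moves(moves=[[[0.6, -0.001, 0, 0, 0], [0.6, -0.001, 0, 0, 0], [0.6, 0, 0, 0, 0]]])

```text
time: 19.32
eef_pos: [0.6239, -0.024, 0.0259]
ee_rot: [[0.182, -0.983, 0.001], [-0.983, -0.182, -0.004], [0.004, -0.0, -1.0]]
force: [0.8, -13.4, -0.6]
gripper_width: 0.0344
grasp_force: 6.5
```

Run:
```python
from h import *
tobox([.022,-.025],.026,-np.pi/2)
```

```text
now in box [ 0.02  -0.023] z 0.025889581315489678 w 0.034379553852490786 F [  0.8102 -13.3626  -0.5624] Fbox [ -1.6733 -13.2821] t 19.325
tool shift [ 0.0019 -0.002  -0.0001] turn -0.0023709936404028298 yaw -1.3872897550979033
```

Request:
apply_moves(moves=[[[0.6, 0.006, 0, 0, 0], [0.6, 0.012, 0, 0, 0], [0.6, 0, 0, -0.04, 0], [0.6, 0, 0, -0.06, 0], [0.6, 0, 0, -0.06, -0.175]]])

```text
time: 19.95
eef_pos: [0.6267, -0.0369, 0.1873]
ee_rot: [[0.358, -0.934, -0.001], [-0.934, -0.358, 0.001], [-0.001, 0.0, -1.0]]
force: [1.4, 0.5, -0.4]
gripper_width: 0.0343
grasp_force: 0.0
```

Request:
apply_moves(moves=[[[0.6, 0, 0, 0, -0.175], [0.6, 0, 0, 0, -0.175], [0.6, 0, 0, 0, -0.175], [0.6, 0, 0, 0, -0.175], [0.6, 0, 0, 0, -0.175]]])

```text
time: 20.58
eef_pos: [0.627, -0.037, 0.1858]
ee_rot: [[0.947, -0.322, 0.0], [-0.322, -0.947, 0.001], [-0.0, -0.001, -1.0]]
force: [-0.2, 0.3, -0.9]
gripper_width: 0.0338
grasp_force: 0.0
```

Request:
apply_moves(moves=[[[0.6, 0, 0, 0, -0.175], [0.6, 0, 0, 0, -0.175], [0.6, 0, 0, 0, -0.17], [0.6, -0.055, -0.03, 0, 0], [0.6, -0.045, -0.03, 0, 0]]])

```text
time: 21.2
eef_pos: [0.5162, 0.0036, 0.1851]
ee_rot: [[0.983, 0.185, -0.001], [0.185, -0.983, 0.001], [-0.001, -0.001, -1.0]]
force: [0.4, 0.9, 0.4]
gripper_width: 0.0338
grasp_force: 0.0
```

Request:
apply_moves(moves=[[[0.6, 0, 0, 0, 0]]])

```text
time: 21.32
eef_pos: [0.5141, 0.0054, 0.1854]
ee_rot: [[0.982, 0.189, -0.003], [0.189, -0.982, 0.001], [-0.002, -0.001, -1.0]]
force: [1.1, 0.1, 0.5]
gripper_width: 0.0345
grasp_force: 0.0
```

Run:
```python
from h import *
tobox([-.075,.03],.2)
P=camera_params("wrist");im=camera("wrist");cv2.imwrite("pics/h.png",im);np.save("h.npy",{k:np.array(v) for k,v in P.items()},allow_pickle=True)
```

```text
now in box [-0.0825  0.0261] z 0.18536506664316654 w 0.03453809425989068 F [1.0623 0.0782 0.5342] Fbox [ 1.0584 -0.1195] t 21.325
tool shift [ 0.0074 -0.0039 -0.0146] turn 0.004117890609279473 yaw 0.18999545594667558
```

View pics/h.png

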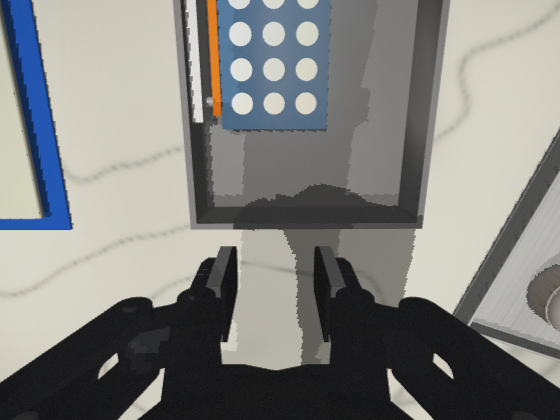

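The stack now lies along the side stop with its right edge flush (column ~327, no white showing). One closer look that includes the end stop.

Request:
apply_moves(moves=[[[0.6, 0.06, 0, 0, 0], [0.6, 0.02, 0, 0, 0], [0.6, 0, 0, 0, 0], [0.6, 0, 0, 0, 0]]])

```text
time: 21.88
eef_pos: [0.5962, 0.0173, 0.1856]
ee_rot: [[0.983, 0.184, -0.0], [0.184, -0.983, 0.0], [-0.0, -0.0, -1.0]]
force: [0.4, -0.5, 0.1]
gripper_width: 0.034
grasp_force: 0.0
```

Run:
```python
from h import *
P=np.load("h.npy",allow_pickle=True).item()
f=lambda uv,z:(Ri@(back("wrist",uv,z,P)[:,:2]-O).T).T
print("plate near L,R",f([[223,128],[326,129]],.037),"right edge",f([[331,20]],.037),"boxcorners",f([[191,229],[422,228]],.05))
P=camera_params("wrist");im=camera("wrist");np.save("i.npy",{k:np.array(v) for k,v in P.items()},allow_pickle=True)
cv2.imwrite("pics/i0.png",im);cv2.imwrite("pics/i.png",cv2.resize(im[0:280,150:410],None,fx=2.1,fy=2.1,interpolation=2))
```

```text
plate near L,R [[-0.0328  0.0663]
 [-0.0332 -0.0133]] right edge [[ 0.0429 -0.0134]] boxcorners [[-0.1113  0.0931]
 [-0.1096 -0.0917]]
```

View pics/i.png

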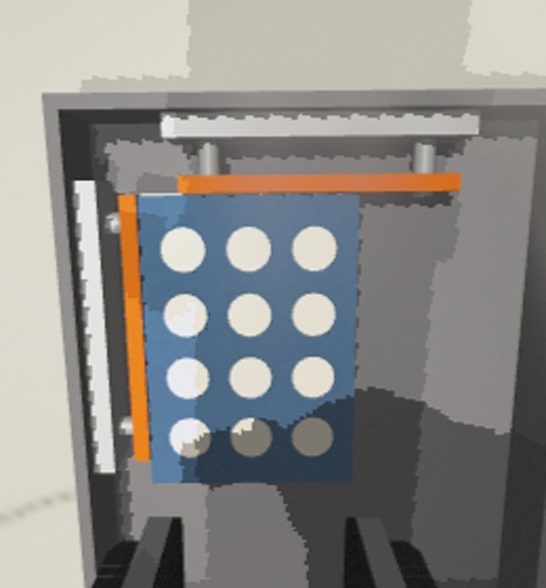

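The stack sits in the corner, edges square. A thin white sliver shows at the far-left edge (160,194 in the crop), so I'll measure it in pixels.

Run:
```python
from h import *
im=cv2.imread("pics/i0.png");P=np.load("i.npy",allow_pickle=True).item()
f=lambda uv,z:(Ri@(back("wrist",uv,z,P)[:,:2]-O).T).T
for c in(220,228,233):print(c,[(r,im[r,c].tolist()) for r in range(88,97)])
for c in(230,300):print(c,[(r,im[r,c].tolist()) for r in range(225,236)])
print("blue far",f([[226,93]],.037),"white far z.031",f([[226,91.5]],.031),"z.019",f([[226,91.5]],.019),"endface top front",f([[240,91.5],[360,91]],.039))
print("cam box",Ri@((-P['R'].T@P['t'])[:2]-O),"near",f([[224,230],[316,229.5]],.037))
```

```text
220 [(88, [124, 125, 127]), (89, [124, 126, 128]), (90, [124, 125, 127]), (91, [125, 126, 129]), (92, [198, 211, 210]), (93, [187, 166, 141]), (94, [170, 135, 99]), (95, [167, 132, 94]), (96, [167, 130, 94])]
228 [(88, [125, 126, 129]), (89, [125, 126, 128]), (90, [125, 126, 129]), (91, [124, 125, 129]), (92, [215, 212, 210]), (93, [175, 142, 113]), (94, [170, 134, 94]), (95, [170, 133, 95]), (96, [171, 133, 95])]
233 [(88, [126, 128, 129]), (89, [126, 127, 129]), (90, [125, 127, 128]), (91, [126, 126, 129]), (92, [198, 211, 210]), (93, [171, 142, 112]), (94, [167, 130, 95]), (95, [167, 131, 94]), (96, [167, 130, 94])]
230 [(225, [164, 129, 90]), (226, [163, 128, 90]), (227, [163, 127, 88]), (228, [164, 128, 91]), (229, [164, 128, 91]), (230, [142, 139, 140]), (231, [140, 141, 144]), (232, [139, 140, 143]), (233, [141, 142, 145]), (234, [140, 140, 144]), (235, [139, 140, 143])]
300 [(225, [75, 60, 44]), (226, [74, 58, 44]), (227, [76, 62, 45]), (228, [76, 61, 46]), (229, [70, 62, 54]), (230, [65, 63, 64]), (231, [59, 60, 61]), (232, [62, 62, 64]), (233, [63, 62, 63]), (234, [63, 65, 65]), (235, [63, 63, 64])]
blue far [[0.0764 0.0592]] white far z.031 [[0.0776 0.06  ]] z.019 [[0.0778 0.0616]] endface top front [[ 0.0775  0.0485]
 [ 0.0778 -0.041 ]]
cam box [0.073  0.0222] near [[-0.0337  0.0654]
 [-0.0333 -0.012 ]]
```

The top plate is only about 1 mm short of the stop, with no other edges showing, so all within tolerance. The lid is 3 mm or so from the mat's centre. Handing in.

```bash
python3 -c "
from cell import *
print(hand_in())"
```

```text
the job is handed in; nothing more can be done
None
```

I handed the job in; no verdict came back. The lid lies knob up about 3 mm from the mat's centre. The stack was pressed home at 13–14 N, first on the end stop, then on the side stop. By camera it lies square in that corner, the top plate about 1 mm short of the end stop, and the jars were left alone.

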